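# Pop the sawn plug and stop it with the other finger

## Task

Pop the round wooden plug out of the ejector's pocket: push the long press bar down with one fingertip and stop the plug on the chute with the other finger as it rolls out, before it runs off into the catch pan. Only touch the plug, do not pinch or lift it, and leave the other things on the bench alone. Finish while holding: bar still pressed down, the plug out of its pocket and resting still on the chute against the other finger.

Things in the scene. Friction and masses are not known exactly. Their poses are not given: they have to be found in the camera images.
- ejector: the plug ejector, a fixed device: plywood base 140 x 160 x 12 mm, steel chute with a pocket at its upper end, press bar alongside. It may stand turned. Origin: on the bench top under the middle of the pocket; z up, +y level down the chute, the press bar on the -x side. The pocket's cheeks reach 62 mm above the bench, its back stop (y = -44 mm) 76 mm
- chute_mid (a point): point on the chute floor, on its middle line, 65 mm (+y) from the middle of the pocket, 43 mm above the bench; a finger waiting above it stops the plug clear of the pocket. The chute is 24 mm wide inside (30 mm outside), walls 10 mm above its floor, which falls 8 degrees from 50 mm above the bench at y = 14 mm
- press_bar_top (a point): middle of the press bar's top face: ribbed steel bar 32 mm wide, 114 mm long, parallel to the chute, its middle line 56 mm to the -x side of the chute's, its middle at y = 50 mm. Top 72 mm above the bench when up, 58 mm fully down: there a second fingertip level with the one on the bar still clears the chute walls at chute_mid
- press_bar (a joint): how far the press bar is down, 0 (up) to 0.014 m (at its stop). Its spring takes about 2 N to start, 7 N fully down, and pushes it up again when let go. The bar raises a lifter under the plug by the same amount; at about 0.007 m the plug comes free and rolls down the chute
- plug_center (a point): centre of the wooden plug, a disc of 46 mm diameter and 20 mm thickness, about 0.04 kg, standing on its edge in the pocket so that it can roll down the chute; its centre is 68 mm above the bench at the start, its top 91 mm
- spare_plug: bystander: another wooden disc, 46 mm diameter, 20 mm high, lying flat on the bench on the ejector's +x side; origin at the middle of its underside
- wax_tin: bystander: closed round tin, 67 mm diameter, 36 mm high; origin at the middle of its underside
- hole_saw: bystander: hole saw standing on its teeth, 52 mm diameter, 74 mm high; origin at the middle of its underside
- pencil: bystander: flat carpenter's pencil lying on the bench, 159 mm long, 9 mm high; origin at the middle of its underside
- chute_end (a point): middle of the lower end of the chute floor, at y = 115 mm, 36 mm above the bench; beyond it the dark sheet-steel catch pan, y = 112 to 210 mm, x = -60 to 60 mm, 24 mm high
- cabinet_top (a point): middle of the top of the fixed drawer cabinet at the back of the bench, 163 mm (world x) by 300 mm (world y), its top 205 mm above the bench with a rule (20 mm high) and a marking gauge (60 mm high) lying on it: an arm passing over must stay clear
Mind the look-alikes: they are no part of the job. What is shaped like the part that bears plug_center but orange, pink or yellow is not meant.

How it is judged:
On the way, in this order (a step that is already met when the one before it is completed fails the run):
1. the press bar is being pressed down, the plug still in its pocket (value of joint press_bar above 0.004 m and y of plug_center in the frame of ejector below 0.012 m).
2. bar down, and the plug, out of its pocket, is stopped on the chute by a finger (value of joint press_bar above 0.005 m and y of plug_center in the frame of ejector between 0.02 and 0.115 m and contact force between plug and the fingers above 0.01 N and linear speed of plug below 0.03 m/s), for 0.2 s.
At the end, for the whole second after the job is handed in: A finger holds the press bar at least 5 mm down, and the plug stands still (under 30 mm/s) on the chute, its centre 20 to 115 mm down from the middle of the pocket, in the chute's width and on its floor, resting against a finger (all of step 2 and contact force between press_bar and the fingers above 1 N and z of plug_center in the frame of ejector between 0.052 and 0.08 m and x of plug_center in the frame of ejector between -0.008 and 0.008 m); the arm keeps its last pose, push and grip.
It fails at once if the plug is lifted off the chute (z of plug_center in the frame of ejector above 0.09 m).
It fails at once if the plug is squeezed or jammed hard (contact force between plug and the fingers above 15 N).
It fails at once if the plug runs off the chute (y of plug_center in the frame of ejector above 0.125 m).
It fails at once if a bystander is moved (distance of any of spare_plug, wax_tin, hole_saw, pencil from where it was at the start of the episode above 0.02 m).
It also fails if it takes over 32 s, if anything falls off the work surface, if the arm or the gripper's body presses on something with over 40 N, if the wrist force passes 120 N, or if a joint passes its speed limit or range.

## Robot

A 6-joint arm with a two-finger parallel gripper is mounted at the origin on a cart in front of the work surface, level with it; the furniture and walls round the work are solid. World frame = base frame: x ahead of the robot, y to its left, z up, the work surface at z = 0. Lengths are in m, angles in rad, forces in N, time in s.
With the tool pointing down it reaches from about 0.35 to 0.85 m from the base axis. Payload 8.1 kg.
Tool frame: the origin (TCP) lies between the finger pads; the fingertips stand 11 mm ahead of it and the grasp point (between the pads) lies 8 mm behind it; y points along the fingers, x is the direction in which the jaws open and shut, and the axes are right-handed (so a half turn about y gives the same grasp; the last joint's range is limited). The gripper opens to 93 mm and grips with 3 to 60 N. Pads are 15 mm wide; open, the fingers measure 128 mm over their backs; the gripper's body (75 mm by 188 mm) begins 65 mm behind the grasp point.
Start: joints at [1.203, 0.13, 1.488, -0, 1.523, -0.085], TCP at [0.167, 0.576, 0.23] pointing down, gripper open.
Joint ranges: [-2.96, 2.96], [-0.89, 2.26], [0.02, 2.5], [-1.34, 4.48], [0, 2.73], [-2.66, 2.66]. Speed limits (rad/s): [2.39, 2.39, 2.79, 3.14, 3.14, 3.14].

## Interface

Orientations are given as a rotation vector (axis times angle).
In Python, from plant import readout, optics, robot gives the robot as it stands.
- The arm moves only by the shell command python3 -m creep 'ROWS' [FORCE]. ROWS is JSON, a list that holds one entry, the list of rows, each a list of 7 numbers: the closure, from 0 (fully open) to 1 (shut), then the shift along the tool's x, y, z in cm, then the turn, a rotation vector about the tool's x, y, z in degrees. In form: [[[grip, x, y, z, wx, wy, wz], ...]]. A call has exactly 8 rows; each row shifts and turns the pose as measured when the row begins, along the tool's axes as they then stand; what a row does not reach is not made up. A row lasts 1/10 s, in which the tool goes at most 50 mm and 8.59 degrees, less where a joint would pass 70% of its speed; a pose out of reach is approached as far as the arm can. A call is refused whole if a number of a shift passes 5 or a number of a turn 8.59, either way. A call with a gripper value outside its range is refused whole. The fingers move at their own pace and stop on an object; FORCE is the grip in N (left out, the last holds). Time passes only in rows, so rows that do not move let the fingers close, or fill a call up. It gives the time, the measured TCP pose, the force and the opening at its end, in the units of the state.
- readout.read_state(): the state, without advancing time (a new reading comes with each control period).
- optics.read_camera(name): name is "side" or "top"; returns a dict with "frame" (420x560x3 uint8, red, green, blue), "depth" (420x560 float32, m along the optical axis (not along the pixel's ray), 0 where there is no reading), "intrinsics" (3x3 intrinsics, pixels), "R" (3x3) and "t" (3): a world point X has camera coordinates R X + t. Camera axes: x right, y down, z forward; pixel columns grow to the right and rows downward; lengths in m; the calibration is good to about 2 mm. A picture is of the moment at which its call begins.
- robot.close_job(): hands the job in, once; it reports no verdict.
The state is a dict: "t": time; "q": joint angles; "dq": joint speeds; "joint_torque": joint torques, N m; "tool_pos": TCP position; "orientation": TCP orientation; "force": force on the tool from outside, world axes, zero at the start; "wrist_torque": the same for the moment, N m; "opening": finger opening in m.
Only numpy, scipy, OpenCV 4.12 (cv2) and the standard library are available. Lean on these libraries where they do the work, as an engineer would, in place of code of your own. Each camera call takes 0.05 s, during which the arm holds its last target. There are 200 camera calls.

## Working session

There is one attempt and no reset: what is moved stays moved. The work goes in short steps, Python scripts to look and compute and a shell command to move; the robot and the scene stay as the last step left them, time stands still between calls to the robot, and variables do not carry over. Pictures are saved under pics/ and viewed, about 8 in all and at most 12, crops included, and the job is handed in when it is done.

```bash
mkdir -p pics; ls
python3 - <<'E'
from plant import readout, optics
import cv2,numpy as np
for n in("top","side"):
    c=optics.read_camera(n); np.savez(f"{n}0.npz",**c)
    cv2.imwrite(f"pics/{n}0.png",cv2.resize(c["frame"][:,:,::-1],(784,588)))
    print(n,c["intrinsics"],c["R"],c["t"])
print(readout.read_state())
E
```

```text
pics
top [[506.3192024    0.         284.7232472 ]
 [  0.         506.3192024  203.14512842]
 [  0.           0.           1.        ]] [[ 0.01024313 -0.99974175 -0.02028595]
 [-0.99909245 -0.00939347 -0.04154572]
 [ 0.04134444  0.0206931  -0.99893064]] [0.26831287 0.5347298  1.18989297]
side [[520.72637443   0.         280.21328729]
 [  0.         520.72637443 211.17143953]
 [  0.           0.           1.        ]] [[ 8.36971404e-01 -5.47246283e-01 -6.12007742e-04]
 [-3.82000524e-01 -5.83439106e-01 -7.16710827e-01]
 [ 3.91860266e-01  6.00100254e-01 -6.97370215e-01]] [-0.31645121  0.44871598  0.82160034]
{'t': 0.1, 'q': array([ 1.20262118e+00,  1.31097147e-01,  1.48914333e+00,  1.44193416e-05,
        1.52300647e+00, -8.53796791e-02]), 'dq': array([ 0.00065443, -0.00191446, -0.0025928 ,  0.0003318 , -0.00193732,
        0.00093241]), 'joint_torque': array([ 1.64563378e-03, -5.61338139e+01, -4.93097770e+01,  7.70897744e-02,
        2.90758268e-02, -7.36526522e-05]), 'tool_pos': array([0.16721059, 0.57572273, 0.22870032]), 'orientation': array([-1.33069602, -0.99734724,  0.99969295]), 'force': array([-0.96179616, -0.33201175, -0.14886356]), 'wrist_torque': array([ 0.02025286, -0.01536701, -0.08887716]), 'opening': 0.0931621941728863}
```

View pics/top0.png

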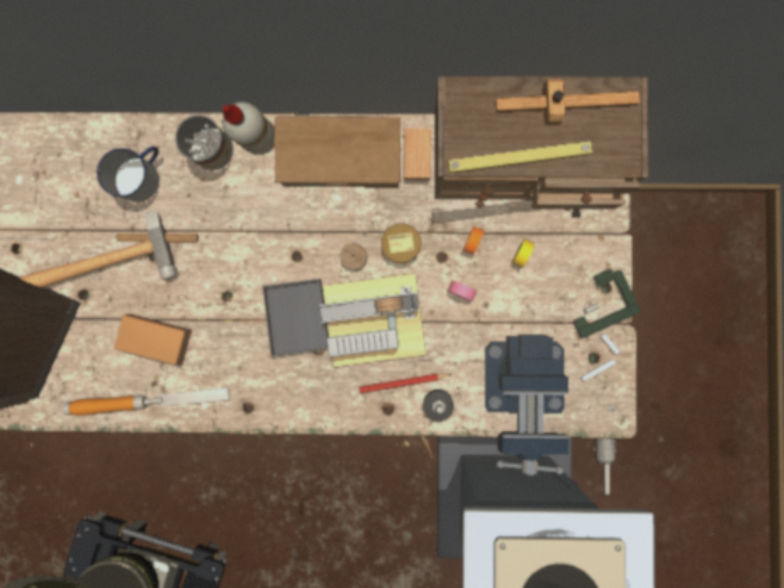

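View pics/side0.png

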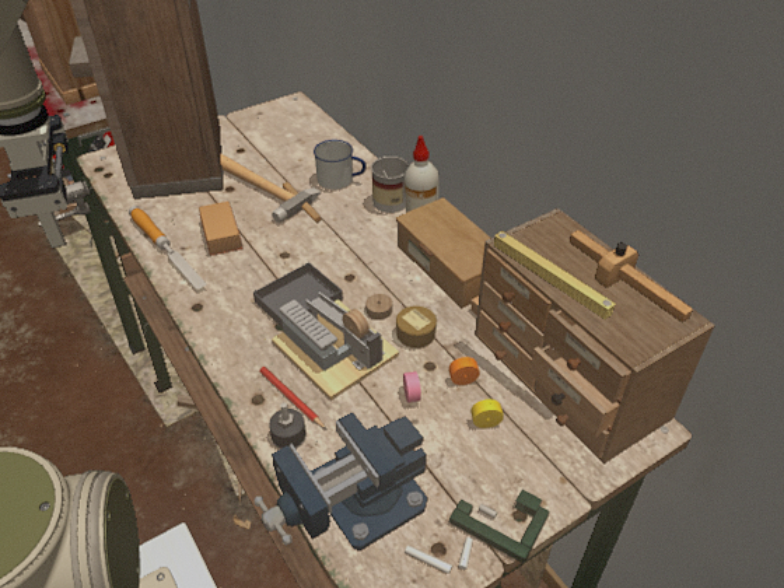

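The top view shows the ejector pocket at about (390,303), the chute running left to the pan at (295,318), and the press bar at (362,343). Next I'll look at enlarged crops.

```bash
cat > h.py <<'E'
import numpy as np
def pt(c,u,v,z=None):
    """world point of pixel: from depth, or on plane world z"""
    K,R,t=c["intrinsics"],c["R"],c["t"]
    r=R.T@np.linalg.solve(K,[u,v,1]); o=-R.T@t
    if z is None:
        return o+r*np.asarray(c["depth"])[int(round(v)),int(round(u))]
    return o+r*(z-o[2])/r[2]
def px(c,X):
    p=c["intrinsics"]@(c["R"]@np.asarray(X)+c["t"]); return p[:2]/p[2]
E
python3 - <<'E'
import cv2,numpy as np
c=np.load("top0.npz"); f=c["frame"][185:270,180:310,::-1]
cv2.imwrite("pics/topc.png",cv2.resize(f,None,fx=6,fy=6,interpolation=cv2.INTER_CUBIC))
from h import *
d=c["depth"]
# map of heights
Z=np.array([[pt(c,u,v)[2]*1000 for u in range(225,305,4)] for v in range(192,262,3)]).round().astype(int)
print("     ",list(range(225,305,4)))
for v,r in zip(range(192,262,3),Z): print(v,*["%4d"%x for x in r])
E
```

```text
[225, 229, 233, 237, 241, 245, 249, 253, 257, 261, 265, 269, 273, 277, 281, 285, 289, 293, 297, 301]
192    2   -4 1216   -2    3   -1   18   20    5   -1   -4   -2    2    3   -1    0    0   -1    5   -2
195   -1    1   -6    2    2    7    1    0    2   -1    1    1    1   -2   -1    0    3    2   -3   -3
198   -3    0    2    2   -2    2   -2   -4    2    0    0    0   -2    5   12   12   12   15    2   -3
201    6    2   -4   -1   -1    1    1   10   14   13   11   12    9   14    9    8   13   11   -3   -1
204   -4    6   12   11   13    9   14   12   11   10   15   13    7   10   12   12   13    9   12    0
207    6   17   17   13   13   13   10   10   12   13   10   10   13   14    7    9   19   18    9    5
210    1   20   14   16   13   10    6   11   12   11   11   11    6   13   10   60   64   57   73    2
213    4   25    9   13   13   14   14    8   12   13   58   63   39   91   88   78   45   50   80    0
216    1   24   17    9   47   51   52   40   45   44   46   83   90   85   88   80   46   50   74   -4
219    0   36   38   37   36   38   42   42   46   45   49   81
[... 796 characters left out ...]
9   69   76   71   72   72   70   73   70   72   72   14   11   13   10    8
246   -1   -2   25   71   71   72   68   73   73   72   74   78   74   70   72   13   12    8   11   15
249    1   26   26   75 1216   69   70   70   70   70   73   72   72   72   66   14   12   14   13   11
252  -19 -324    1   70   74   71   72   68   67    8   12    9    9   15    8   13   15   11   13    8
255   -2    1    0   12   11    8   11    9   13   10   13   11    9   12   11   10    9   -1    0   -6
258    0   -2   -3   11   10   12   10   13   11   12   11   -1    1    1   -1    6   -3   -1   -4    3
261   -3    0    1   10   13   16   -2    3    0   -3    3    2    1    0    3   -1   -3   -2   -5   -1
```

View pics/topc.png

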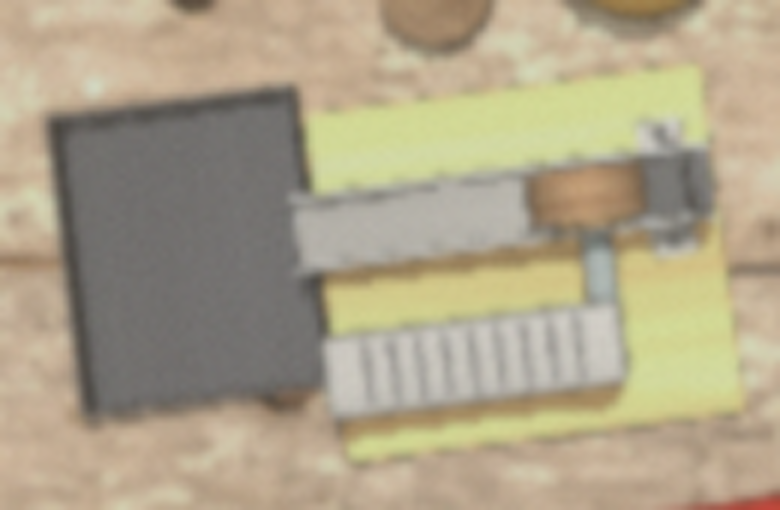

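```bash
cat >> h.py <<'E'
def ej():
    from scipy.optimize import least_squares
    c=np.load("top0.npz")
    obs=[(326,340,-72,107,72),(612,304,-40-0,-7,72)]
    P=[((326,340),(-40,107),.072),((612,304),(-40,-7),.072),((625,380),(-72,-7),.072),((338,418),(-72,107),.072),((585,196),(0,0),.088)]
    W=np.array([pt(c,180+(u+.5)/6-.5,185+(v+.5)/6-.5,z)[:2] for (u,v),_,z in P]); M=np.array([m for _,m,_ in P])/1e3
    def f(p):
        R=np.array([[np.cos(p[2]),-np.sin(p[2])],[np.sin(p[2]),np.cos(p[2])]])
        return (M@R.T+p[:2]-W).ravel()
    s=least_squares(f,[.5,.2,0]); return s.x,(s.fun*1e3).round(1)
E
python3 - <<'E'
from h import *
import numpy as np
from scipy.spatial.transform import Rotation as Ro
p,r=ej(); print(p,np.degrees(p[2]),r)
c=np.load("top0.npz")
g=lambda u,v,z:pt(c,180+(u+.5)/6-.5,185+(v+.5)/6-.5,z)
for q in[(308,112),(700,66),(742,410),(352,460)]:
    w=g(*q,.012); d=w[:2]-p[:2]; a=p[2]; print("base ej",(np.cos(a)*d[0]+np.sin(a)*d[1]).round(4),(-np.sin(a)*d[0]+np.cos(a)*d[1]).round(4))
for n,q in dict(backstop=(695,180,.076),chuteUL=(293,198,.046),chuteLL=(303,272,.046)).items():
    w=g(*q); d=w[:2]-p[:2]; a=p[2]; print(n,(np.cos(a)*d[0]+np.sin(a)*d[1]).round(4),(-np.sin(a)*d[0]+np.cos(a)*d[1]).round(4))
s=Ro.from_rotvec([-1.33069602,-.99734724,.99969295]).as_matrix();print(s.round(3))
E
```

```text
[0.49773107 0.28844439 0.14168873] 8.118166057277305 [ 0.6  2.4  2.  -2.8 -1.2 -2.2 -1.8  2.8  0.4 -0.3]
base ej 0.0487 0.1078
base ej 0.0462 -0.0491
base ej -0.0908 -0.0476
base ej -0.0904 0.1079
backstop 0.0004 -0.041
chuteUL 0.0145 0.1136
chuteLL -0.0143 0.1134
[[ 0.279 -0.001 -0.96 ]
 [ 0.96  -0.002  0.279]
 [-0.002 -1.     0.   ]]
```

```bash
python3 -m creep '[[[0.59,-0.8,0,-2.1,0,0,0],[0.59,-0.8,0,-2.1,0,0,0],[0.59,-0.8,0,-2.1,0,0,0],[0.59,-0.8,0,-2.1,0,0,0],[0.59,-0.8,0,-2.1,0,0,0],[0.59,-0.8,0,-2.1,0,0,0],[0.59,-0.8,0,-2.1,0,0,0],[0.59,-0.8,0,-2.1,0,0,0]]]' 20
cat >> h.py <<'E'
def go(ex=-28,ey=70,z=.12):
    from plant import readout
    from scipy.spatial.transform import Rotation as Ro
    s=readout.read_state(); p,_=ej(); a=p[2]; R=Ro.from_rotvec(s["orientation"]).as_matrix()
    E=np.array([[np.cos(a),-np.sin(a)],[np.sin(a),np.cos(a)]])
    T=np.r_[p[:2]+E@[ex/1e3,ey/1e3],z]
    Rt=np.c_[[np.cos(a),np.sin(a),0],[0,0,-1],[-np.sin(a),np.cos(a),0]]
    print("t",s["t"],"pos",s["tool_pos"].round(4),"ej",(E.T@(s["tool_pos"][:2]-p[:2])*1e3).round(1),"F",s["force"].round(1),"open",round(s["opening"],4))
    print("det",np.linalg.det(Rt).round(),"shift cm tool now",(R.T@(T-s["tool_pos"])*100).round(2),"in target axes",(Rt.T@(T-s["tool_pos"])*100).round(2),"turn deg",np.degrees(Ro.from_matrix(R.T@Rt).as_rotvec()).round(1),"q6",s["q"][5])
E
python3 -c "from h import *;go()"
```

```text
t: 0.9
tool_pos: [0.3117, 0.463, 0.2238]
orientation: [-1.331, -0.995, 1.011]
force: [0.1, 0.5, -1.0]
opening: 0.0391
t 0.9 pos [0.3117 0.463  0.2238] ej [-159.5  199. ] F [ 0.1  0.5 -1. ] open 0.0391
det 1.0 shift cm tool now [ -6.34  10.39 -17.3 ] in target axes [ 13.15  10.38 -12.9 ] turn deg [ 0.2 66.  -0.6] q6 -0.4064174172139671
```

```bash
python3 -m creep '[[[0.59,-0.8,0,-2.2,0,0,0],[0.59,-0.8,0,-2.2,0,0,0],[0.59,-0.8,0,-2.2,0,0,0],[0.59,-0.8,0,-2.2,0,0,0],[0.59,-0.8,0,-2.2,0,0,0],[0.59,-0.8,0,-2.2,0,0,0],[0.59,-0.8,0,-2.2,0,0,0],[0.59,-0.8,0,-2.2,0,0,0]]]'
python3 -m creep '[[[0.59,0,0,0,0,8.25,0],[0.59,0,0,0,0,8.25,0],[0.59,0,0,0,0,8.25,0],[0.59,0,0,0,0,8.25,0],[0.59,0,0,0,0,8.25,0],[0.59,0,0,0,0,8.25,0],[0.59,0,0,0,0,8.25,0],[0.59,0,0,0,0,8.25,0]]]'
python3 -c "from h import *;go()"
```

```text
t: 1.7
tool_pos: [0.4673, 0.3463, 0.2194]
orientation: [-1.331, -0.989, 1.017]
force: [0.2, -0.3, -0.1]
opening: 0.0382
t: 2.5
tool_pos: [0.4683, 0.3416, 0.2141]
orientation: [-1.587, -0.061, 0.092]
force: [-0.8, -0.1, 0.4]
opening: 0.0378
t 2.5 pos [0.4683 0.3416 0.2141] ej [-21.7  56.8] F [-0.8 -0.1  0.4] open 0.0378
det 1.0 shift cm tool now [-0.5   9.4   1.45] in target axes [-0.63  9.41  1.32] turn deg [ 0.9 -2.5 -1.2] q6 0.4486540821241379
```

```bash
python3 -m creep '[[[0.59,-0.1,0.7,0.2,0.15,-0.4,-0.2],[0.59,-0.1,0.7,0.2,0.15,-0.4,-0.2],[0.59,-0.1,0.7,0.2,0.15,-0.4,-0.2],[0.59,-0.1,0.9,0.2,0.15,-0.4,-0.2],[0.59,-0.1,1.2,0.2,0.15,-0.4,-0.2],[0.59,-0.1,1.2,0.2,0.15,-0.4,-0.2],[0.59,0,1.2,0.1,0,-0.1,0],[0.59,0,1.2,0.1,0,0,0]]]'
python3 - <<'E'
from h import *
go(z=.09)
from plant import optics
import cv2
for n,sl in(("side",(slice(170,300),slice(170,300))),):
    c=optics.read_camera(n); cv2.imwrite(f"pics/{n}1.png",cv2.resize(c["frame"][sl][:,:,::-1],None,fx=4.5,fy=4.5,interpolation=cv2.INTER_CUBIC))
E
```

```text
t: 3.3
tool_pos: [0.4583, 0.355, 0.1283]
orientation: [-1.567, -0.123, 0.122]
force: [-0.3, -0.2, -0.7]
opening: 0.0376
t 3.3 pos [0.4583 0.355  0.1283] ej [-29.6  71.4] F [-0.3 -0.2 -0.7] open 0.0376
det 1.0 shift cm tool now [ 0.16  3.83 -0.15] in target axes [ 0.16  3.83 -0.14] turn deg [-0.   0.8  0. ] q6 0.41420960921734246
```

View pics/side1.png

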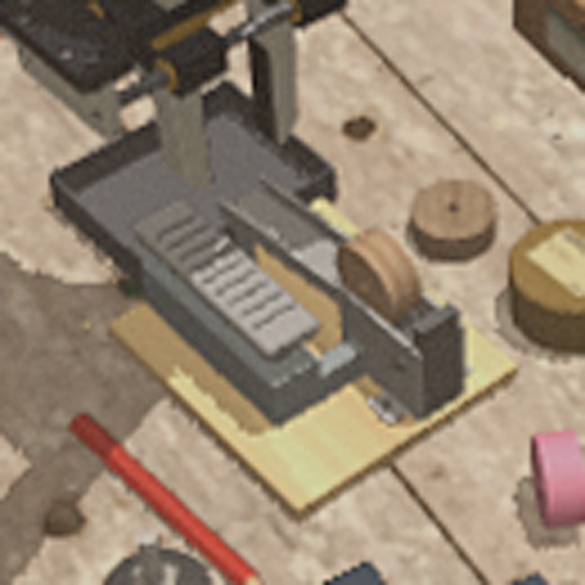

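The picture shows the two fingers above the bar and chute (tips near (190,180) and (285,135)), with the plug still in its pocket at (378,272).

```bash
python3 -m creep '[[[0.59,0.05,0.5,-0.05,0,0.2,0],[0.59,0.05,0.5,-0.05,0,0.2,0],[0.59,0.05,0.5,-0.05,0,0.2,0],[0.59,0,0.5,0,0,0.2,0],[0.59,0,0.4,0,0,0,0],[0.59,0,0.4,0,0,0,0],[0.59,0,0.2,0,0,0,0],[0.59,0,0,0,0,0,0]]]'
python3 - <<'E'
from h import *
go(z=.070)
from plant import optics
import cv2
c=optics.read_camera("side"); d=optics.read_camera("top")
a=cv2.resize(c["frame"][185:285,180:280,::-1],(400,400),interpolation=cv2.INTER_CUBIC)
b=cv2.resize(d["frame"][180:280,210:310,::-1],(400,400),interpolation=cv2.INTER_CUBIC)
cv2.imwrite("pics/both2.png",cv2.hconcat([a,b]))
E
```

```text
t: 4.15
tool_pos: [0.4595, 0.3529, 0.0931]
orientation: [-1.569, -0.108, 0.112]
force: [-0.5, 0.8, 1.2]
opening: 0.0382
t 4.15 pos [0.4595 0.3529 0.0931] ej [-28.7  69.2] F [-0.5  0.8  1.2] open 0.0382
det 1.0 shift cm tool now [0.08 2.31 0.08] in target axes [0.07 2.31 0.08] turn deg [ 0.  -0.1 -0.1] q6 0.42587837217125696
```

View pics/both2.png

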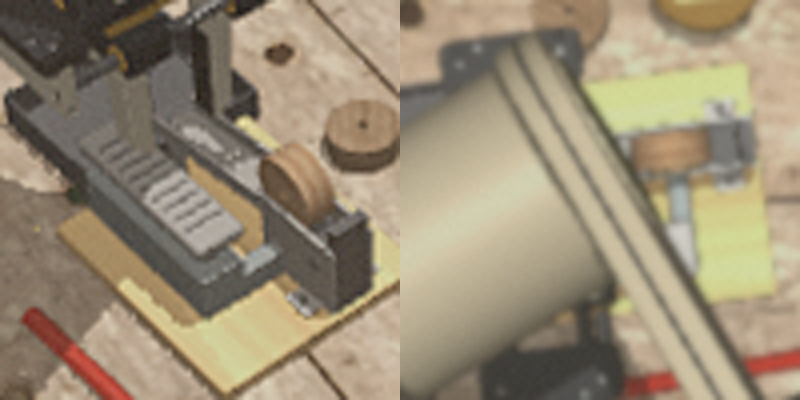

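The fingers hang over the bar (130,140) and inside the chute walls (210,110), and the plug is still seated. Now I'll press.

```bash
python3 -m creep '[[[0.59,0.05,0.4,0.05,0,0,0],[0.59,0,0.4,0,0,0,0],[0.59,0,0.4,0,0,0,0],[0.59,0,0.5,0,0,0,0],[0.59,0,0.5,0,0,0,0],[0.59,0,0.3,0,0,0,0],[0.59,0,0.1,0,0,0,0],[0.59,0,0,0,0,0,0]]]'
python3 - <<'E'
from h import *
go(z=.071)
from plant import optics
import cv2
c=optics.read_camera("side")
cv2.imwrite("pics/side3.png",cv2.resize(c["frame"][185:285,180:280,::-1],(600,600),interpolation=cv2.INTER_CUBIC))
E
```

```text
t: 5.05
tool_pos: [0.4611, 0.3543, 0.0695]
orientation: [-1.568, -0.11, 0.11]
force: [-3.2, -2.5, 6.0]
opening: 0.0384
t 5.05 pos [0.4611 0.3543 0.0695] ej [-27.   70.4] F [-3.2 -2.5  6. ] open 0.0384
det 1.0 shift cm tool now [-0.1  -0.15 -0.04] in target axes [-0.1  -0.15 -0.04] turn deg [-0.  -0.1  0. ] q6 0.42618590077430907
```

View pics/side3.png

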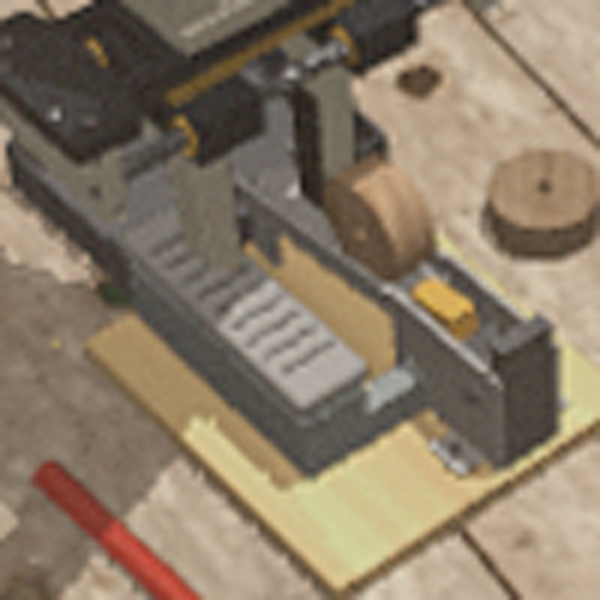

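The plug has rolled out and rests against the chute finger (about (380,220)), and the bar is down with the lifter showing at (445,305). I'll hold one call to let it settle and then check.

```bash
python3 -m creep '[[[0.59,0,0,0,0,0,0],[0.59,0,0,0,0,0,0],[0.59,0,0,0,0,0,0],[0.59,0,0,0,0,0,0],[0.59,0,0,0,0,0,0],[0.59,0,0,0,0,0,0],[0.59,0,0,0,0,0,0],[0.59,0,0,0,0,0,0]]]'
python3 - <<'E'
from h import *
go(z=.071)
from plant import optics
import cv2
c=optics.read_camera("side")
cv2.imwrite("pics/side4.png",cv2.resize(c["frame"][185:285,180:280,::-1],(600,600),interpolation=cv2.INTER_CUBIC))
print(np.abs(c["frame"].astype(int)-cv2.imread("pics/side3.png").shape[0]).shape)
p,_=ej();a=p[2]
for u in(240,243,246):
  for v in(218,222):
    w=pt(c,u,v);d=w[:2]-p[:2];print(u,v,(np.array([np.cos(a)*d[0]+np.sin(a)*d[1],-np.sin(a)*d[0]+np.cos(a)*d[1],w[2]])*1e3).round(1))
E
```

```text
t: 5.9
tool_pos: [0.461, 0.3543, 0.0709]
orientation: [-1.568, -0.111, 0.111]
force: [-2.5, -1.7, 5.9]
opening: 0.0385
t 5.9 pos [0.461  0.3543 0.0709] ej [-27.1  70.3] F [-2.5 -1.7  5.9] open 0.0385
det 1.0 shift cm tool now [-0.09 -0.01 -0.03] in target axes [-0.09 -0.01 -0.03] turn deg [ 0. -0. -0.] q6 0.4259344328551695
(420, 560, 3)
240 218 [-10.7  34.   87.1]
240 222 [-11.2  34.5  74.6]
243 218 [-7.8 26.8 90.6]
243 222 [-11.7  22.3  84.3]
246 218 [-0.7 25.4 87. ]
246 222 [-6.5 18.4 83.7]
```

View pics/side4.png

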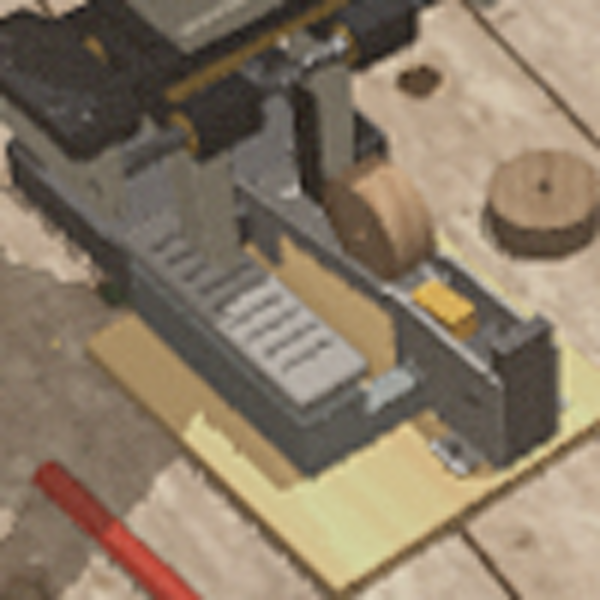

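Run:
```python
from plant import robot,readout
robot.close_job(); s=readout.read_state(); print(s["t"],s["tool_pos"],s["force"])
```

```text
the job is handed in; nothing more can be done
the job is handed in; nothing more can be done
```

The plug is out of its pocket and standing on the chute against one finger, and the other fingertip is holding the press bar down. I handed the job in like that; no verdict was reported.

I set the jaws about 38 mm apart across the chute and the bar, lowered them 70 mm down from the pocket, and pressed the bar.

Last checks, at t = 5.9 s of the 32 s allowed:
- **Bar:** the fingertips were at about 60 mm, so the bar was about 12 mm down. The upward force on the tool was 5.9 N, roughly what the spring should give.
- **Plug:** its near face showed at about 34 mm down the chute. From the finger position I expect its centre near 40 mm. It looked unmoved between two pictures 0.85 s apart.
- **Bystanders:** I did not measure them. The spare plug and pencil looked unmoved in the last picture, and the wax tin and hole saw were outside it.

- **Drift:** over the last 0.8 s of holding, the tool rose 1.4 mm. The bar stayed well past the 5 mm needed.
- **Not measured:** the force between plug and finger has no reading of its own; I judged that contact from the picture. About 3 N of sideways force on the tool is unexplained; I assume friction on the bar or sensor offset.

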